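# Find the scraper in the parts crate and clear the drill-press table

### The job

Take the orange scraper block out of the cluttered blue crate, leaving the other parts in it, and use it to sweep all three brass slugs off the steel plate of the drill-press table down into the aluminium chip tray at its open edge; the slugs are sharp, so do not touch them with the gripper. Then stand the scraper upright on its black foot in the middle of the rubber mat and let go.

Things in the scene. Friction and masses are not known exactly. Their poses are not given: they have to be found in the camera images.
- scraper: orange scraper block standing in the crate: a foot 100 mm long (its x), 30 mm wide (its y), 20 mm high with a black sole, and on it a centred grip rib 70 mm long (x), 18 mm thick (y), from 20 to 60 mm height. About 140 g. Origin: centre of the underside, z up. Pinch the rib across its y from above; sweep with a long side of the foot (faces its +y or -y)
- crate: fixed blue open crate, outside 270 mm (its x) by 200 mm (y) by 55 mm high, walls and floor 5 mm. Origin: centre of the underside. Crate and mat stand left and right of the drill-press table, either way round
- station: fixed drill-press table. Origin: centre of the plate's footprint at bench height, z up. Dark steel plate, x and y from -100 to 100 mm, upper face at z = 42 mm. Blue rims 10 mm thick stand 12 mm above the plate just outside x = -100, x = +100 and y = +100 mm; the edge at y = -100 mm is open and drops into the chip tray
- tray_floor (a point): centre of the aluminium chip tray's inner floor, axes as the drill-press table's, at its (0, -143, 5) mm. Inside, the tray is 212 mm (x) by 86 mm (y) and starts right at the plate's open edge; outer walls 40 mm high above the bench, 4 mm thick
- slug0_center (a point): brass hole-saw slug, a plain disc 28 mm across, 10 mm thick, 50 g, lying flat on the steel plate at the start; this point is the disc's centre (5 mm above the plate). Its axes mean nothing
- slug1_center (a point): brass hole-saw slug, a plain disc 28 mm across, 10 mm thick, 50 g, lying flat on the steel plate at the start; this point is the disc's centre (5 mm above the plate). Its axes mean nothing
- slug2_center (a point): brass hole-saw slug, a plain disc 28 mm across, 10 mm thick, 50 g, lying flat on the steel plate at the start; this point is the disc's centre (5 mm above the plate). Its axes mean nothing
- mat: fixed black rubber mat, 160 mm (its x) by 140 mm (y), 4 mm thick. Origin: centre of the underside
- rod_steel: loose steel rod in the crate, 16 mm diameter, 190 mm long along its x; origin under its middle
- rod_brass: loose brass rod in the crate, 14 mm diameter, 170 mm long along its x; origin under its middle
- wood_block: loose pale wooden block in the crate, 42 by 48 by 25 mm (x, y, z); origin: centre of the underside
- coupling: loose copper pipe coupling standing in the crate, 34 mm outside, 22 mm bore, 26 mm high; origin: centre of the underside
- stub: loose aluminium round offcut standing in the crate, 22 mm across and high; origin: centre of the underside
- nut: loose dark steel round nut lying in the crate, 30 mm outside, 16 mm bore, 14 mm high; origin: centre of the underside
- bolt: loose short bolt standing on its head in the crate, head 26 mm across and 10 mm high, 24 mm in all; origin: centre of the underside
Things that resemble listed ones, but are neither listed nor needed, are in the scene too. Of the things like the rod_brass, leave any that is green or pink; of the rest the larger one is meant.

How it is judged:
By the outcome, as a careful person would: the job done as asked, in the order asked, and still so for the second after the job is handed in, with the robot touching nothing.
It also fails if it takes over 58 s, if anything falls off the work surface, if the arm or the gripper's body presses on something with over 40 N, if the wrist force passes 120 N, or if a joint passes its speed limit or range.

### The arm

A 6-joint arm with a two-finger parallel gripper is mounted at the origin on the work surface. World frame = base frame: x ahead of the robot, y to its left, z up, the work surface at z = 0. Lengths are in m, angles in rad, forces in N, time in s.
With the tool pointing down it reaches from about 0.35 to 0.85 m from the base axis. Payload 8.1 kg.
Tool frame: the origin (TCP) lies on the centre line of the jaws, within the pads' length; the fingertips stand robot.tips_ahead ahead of it and the grasp point (between the pads) lies 6 mm ahead of it (robot.tips_ahead is the distance from the TCP to the fingertips, in m); z points along the fingers, y is the line along which they close (so a half turn about z gives the same grasp; the last joint's range is limited). The gripper opens to 93 mm and grips with 3 to 60 N. Pads are 15 mm wide; open, the fingers measure 128 mm over their backs; the gripper's body (75 mm by 188 mm) begins 65 mm behind the grasp point.
Start: joints at [-1.213, 0.13, 1.488, -0, 1.523, -0.085], TCP at [0.257, -0.542, 0.244] pointing down, gripper open.
Joint ranges: [-2.96, 2.96], [-0.89, 2.26], [0.02, 2.5], [-1.34, 4.48], [0, 2.73], [-2.66, 2.66]. Speed limits (rad/s): [2.39, 2.39, 2.79, 3.14, 3.14, 3.14].

### API

Orientations are given as a rotation vector (axis times angle).
In Python, from plant import robot gives the robot as it stands.
- The arm moves only by the tool apply_moves, never from a script. Its arguments are lists of equal length, an entry for each row: "delta_pos": the shift along the tool's x, y, z in cm, a list of three; "twist": the turn about the tool's z in rad. A call has 1 to 8 rows; each row shifts and turns the commanded pose from where the row before left it, along the tool's axes as they then stand; what a row does not reach is not made up. A row lasts 1/8 s, in which the tool goes at most 62.5 mm and 10.7 degrees, less where a joint would pass 70% of its speed; a pose out of reach is approached as far as the arm can. A call with a gripper value outside its range is refused whole. "gripper" is the finger opening in cm, from 0 to 9.3, set as the call begins (left out, the last holds). The fingers move at their own pace and stop on an object; "squeeze" is the grip in N (left out, the last holds). Time passes only in rows, so rows that do not move let the fingers close. It gives the time, the measured TCP pose, the force, the opening and the grip force at its end, in the units of the state.
- robot.read_state(): the state, without advancing time (a new reading comes with each control period).
- robot.read_camera(name): name is "side" or "top"; returns a dict with "frame" (384x512x3 uint8, red, green, blue), "vertical_fov" (degrees; the focal length in pixels is half the picture's height over the tangent of half this angle, whatever the lens; pixels are square), "cx", "cy" (the principal point, pixels), "k1" (the pictures are not rectified: a ray, as slopes to the right and down, at radius r is drawn at 1 + k1 r^2 times it, then the intrinsics apply), "R" (3x3) and "t" (3): a world point X has camera coordinates R X + t. Camera axes: x right, y down, z forward; pixel columns grow to the right and rows downward; lengths in m; the calibration is good to about 2 mm. A picture is of the moment at which its call begins. There is no depth.
- robot.close_job(): hands the job in; it is judged then, once.
The state is a dict: "t": time; "q": joint angles; "dq": joint speeds; "joint_torque": joint torques, N m; "tool_pos": TCP position; "orientation": TCP orientation; "force": force on the tool from outside, world axes, zero at the start; "wrist_torque": the same for the moment, N m; "opening": finger opening in m; "gripper_force": force on a finger pad.
Only numpy, scipy, OpenCV 4.12 (cv2) and the standard library are available. Lean on these libraries where they do the work, as an engineer would, in place of code of your own. Each camera call takes 0.05 s, during which the arm holds its last target. There are 200 camera calls.

## Working session

There is one attempt and no reset: what is moved stays moved. The work goes in short steps, Python scripts to look and compute and a tool call to move; the robot and the scene stay as the last step left them, time stands still between calls to the robot, and variables do not carry over. Pictures are saved under pics/ and viewed, at most 10 in all, crops included, and the job is handed in when it is done.

Besides the shell and the picture viewer there is one more tool, called after "Call:" as name([rows], argument=value, ...), one row to a line, values as JSON. apply_moves: Moves the arm, as the interface text tells. Its arguments: {"type":"object","properties":{"delta_pos":{"type":"array"},"twist":{"type":"array"},"gripper":{"type":"number"},"squeeze":{"type":"number"}},"required":["delta_pos","twist"]}

```bash
mkdir -p pics; ls; cat > h.py <<'E'
import numpy as np, cv2
from plant import robot
def cam(n):
    c=robot.read_camera(n); h=c['frame'].shape[0]
    c['f']=h/2/np.tan(np.radians(c['vertical_fov'])/2); return c
def px(c,X):
    p=np.array(c['R'])@np.array(X,float)+np.array(c['t']); s=p[:2]/p[2]; s=s*(1+c['k1']*(s@s))
    return s*c['f']+[c['cx'],c['cy']]
def world(c,uv,z):
    d=(np.array(uv,float)-[c['cx'],c['cy']])/c['f']; s=d.copy()
    for _ in range(30): s=d/(1+c['k1']*(s@s))
    R=np.array(c['R']);t=np.array(c['t']); o=-R.T@t; r=R.T@np.array([s[0],s[1],1]); return o+r*(z-o[2])/r[2]
def save(c,n): cv2.imwrite('pics/'+n,c['frame'][:,:,::-1])
def crop(c,n,x0,y0,x1,y1,k): cv2.imwrite('pics/'+n,cv2.resize(c['frame'][y0:y1,x0:x1,::-1],None,fx=k,fy=k,interpolation=cv2.INTER_CUBIC))
E
python3 - <<'E'
from h import *
import pickle
for n in('top','side'):
    c=cam(n); save(c,n+'0.png'); pickle.dump(c,open(n+'0.pkl','wb')); print(n,c['f'],c['k1'],-np.array(c['R']).T@np.array(c['t']))
s=robot.read_state(); print(s['tool_pos'],s['orientation'],s['opening'],robot.tips_ahead,s['t'])
E
```

```text
pics
top 411.26554773909305 -0.14601694335766097 [ 0.3442995  -0.04781642  1.26885557]
side 411.73862438662775 -0.06459235009998161 [ 0.18775055 -1.04900672  0.95692564]
[ 0.25694553 -0.54168628  0.24269825] [-3.06329412e+00 -6.89559760e-01  2.99033887e-04] 0.09304805556212793 0.025 0.1
```

View pics/top0.png

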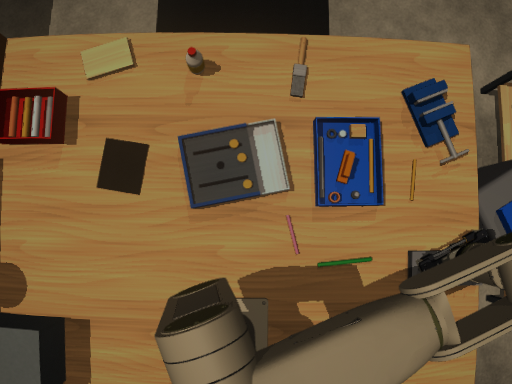

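View pics/side0.png

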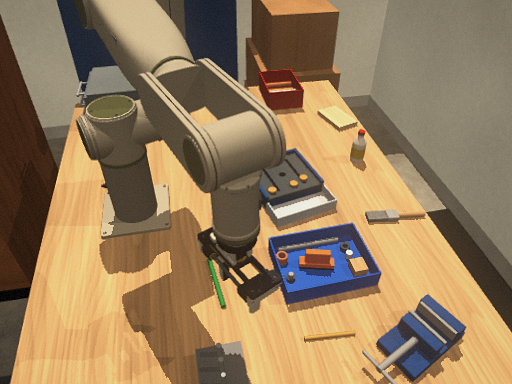

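Top view: the crate is at (348,162) with the orange scraper at (346,166). The station is at (222,163), its open edge and tray on the right at (268,157), with slugs near (234,143), (242,157) and (247,184). The mat is at (123,166). Orange or brass lookalikes are the copper coupling (335,197), the wood block (358,130), the brass rod in the crate (371,165), and rods outside: yellow (413,180), pink (293,235) and green (345,262). I choose the scraper by its rib-on-foot shape.

```bash
python3 - <<'E'
from h import *
import pickle
c=pickle.load(open('top0.pkl','rb'))
crop(c,'a.png',308,110,390,212,5.8); crop(c,'b.png',174,112,294,212,6)
for n,uv,z in[('matTL',(108,138),.004),('matTR',(149,145),.004),('matBR',(138,193),.004),('matBL',(97,186),.004)]: print(n,world(c,uv,z))
E
```

```text
matTL [0.59742449 0.40083822 0.004     ]
matTR [0.57557714 0.26772347 0.004     ]
matBR [0.42466578 0.29713737 0.004     ]
matBL [0.44487952 0.42945223 0.004     ]
```

View pics/a.png

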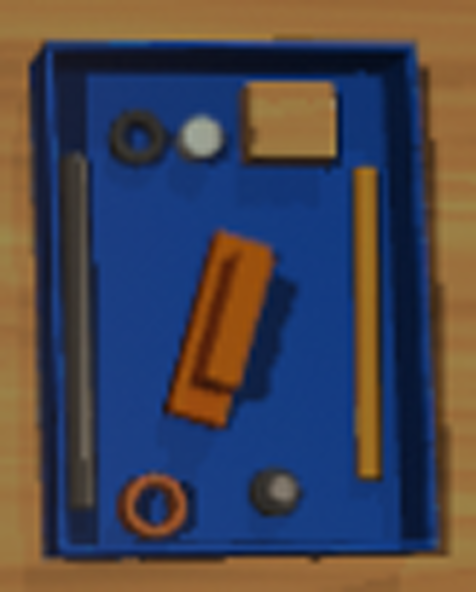

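View pics/b.png

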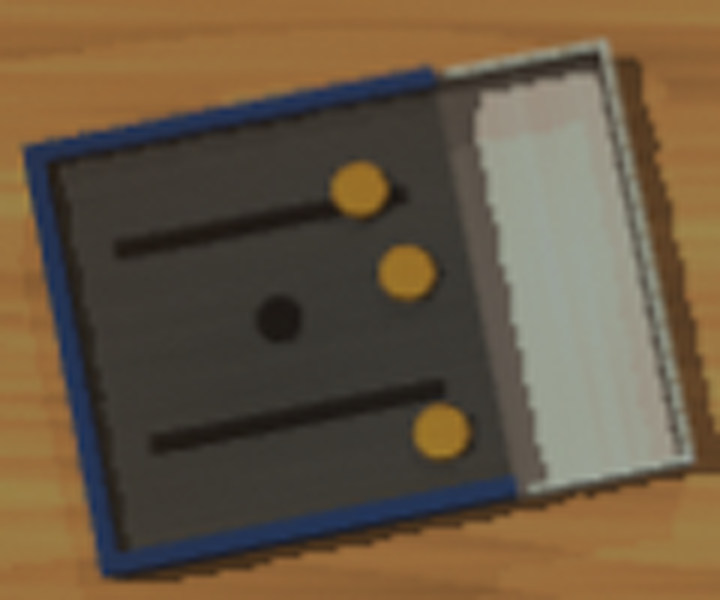

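Crops: crop a shows the scraper with foot corners at about (165,412), (222,428) and (218,230), and the rib clear of the other parts. Crop b shows slugs at (359,189), (407,271) and (441,432). The plate's open edge runs from (435,85) to (515,485), and the back-left rim corner is at (25,150).

```bash
cat > fit.py <<'E'
from h import *
import pickle
from scipy.optimize import minimize
def boxpts(x,y,yaw,bx,z0):
    out=[]
    for sx in(-1,1):
        for sy in(-1,1):
            for z in bx[2:]:
                X,Y=sx*bx[0],sy*bx[1]; out.append((x+X*np.cos(yaw)-Y*np.sin(yaw),y+X*np.sin(yaw)+Y*np.cos(yaw),z0+z))
    return out
def fitscr(c,x0,z0,win,K=6):
    u0,v0,u1,v1=win; im=cv2.resize(c['frame'][v0:v1,u0:u1],None,fx=K,fy=K,interpolation=cv2.INTER_CUBIC)
    h=cv2.cvtColor(im,cv2.COLOR_RGB2HSV); m=((h[...,0]<14)&(h[...,1]>190)&(h[...,2]>50)).astype(np.uint8)
    n,l,s,_=cv2.connectedComponentsWithStats(m); m=(l==1+np.argmax(s[1:,4])).astype(np.uint8)
    def cost(p):
        r=np.zeros_like(m)
        for b in((.05,.015,0,.02),(.035,.009,.02,.06)):
            q=np.array([px(c,P) for P in boxpts(*p,b,z0)]); q=(q-[u0,v0]+.5)*K-.5
            cv2.fillConvexPoly(r,cv2.convexHull(np.round(q*16).astype(np.int32)),1,shift=4)
        return (r!=m).sum()/m.sum()
    s=np.array(x0); sim=np.array([s,s+[.01,0,0],s+[0,.01,0],s+[0,0,.15]])
    best=minimize(cost,s,method='Nelder-Mead',options=dict(initial_simplex=sim)); return best.x,best.fun
E
python3 - <<'E'
from fit import *
c=pickle.load(open('top0.pkl','rb'))
A=lambda u,v:(308+(u+.5)/5.8-.5,110+(v+.5)/5.8-.5)
B=lambda u,v:(174+(u+.5)/6-.5,112+(v+.5)/6-.5)
bl,br,tl=[world(c,A(*p),.025)[:2] for p in((165,412),(222,428),(218,230))]
print('foot',bl,br,tl,np.linalg.norm(br-bl),np.linalg.norm(tl-bl)); ctr=(br+tl)/2; d=tl-bl
print(fitscr(c,[*ctr,np.arctan2(d[1],d[0])],.005,(320,138,372,196)))
s=pickle.load(open('side0.pkl','rb')); print('side',fitscr(s,[*ctr,np.arctan2(d[1],d[0])],.005,(292,240,342,280)))
ed=[world(c,B(*p),.042)[:2] for p in((440,92),(512,478))]; co=[world(c,B(*p),.054)[:2] for p in((25,148),(432,68),(517,480),(103,575))]
print('edge',ed,'corners',co,[np.linalg.norm(co[i]-co[(i+1)%4]) for i in range(4)])
ax=ed[0]-ed[1]; ym=-np.array((co[1]-co[0])+(co[2]-co[3])); th=np.arctan2(ax[1],ax[0]); print('yaw edge',th,'yaw rims',np.arctan2(ym[1],ym[0])-np.pi/2, 'rimback',np.arctan2(*(co[0]-co[3])[::-1]))
th=np.arctan2(ym[1],ym[0])-np.pi/2
R=np.array([[np.cos(th),-np.sin(th)],[np.sin(th),np.cos(th)]])
o=sum(co)/4-R@np.array([0,.005]); print('station',o)
for p in((359,189),(407,271),(441,432)):
    w=world(c,B(*p),.052)[:2]; print('slug',w,R.T@(w-o))
cc=[world(c,A(*p),.055)[:2] for p in((45,42),(415,42),(438,552),(45,555))]; print('crate',cc)
from scipy.spatial.transform import Rotation as Q
st=robot.read_state(); M=Q.from_rotvec(st['orientation']).as_matrix(); print(M.round(3))
E
```

```text
foot [ 0.46900915 -0.31375404] [ 0.46093385 -0.34441309] [ 0.56711119 -0.34317978] 0.0317046896038061 0.1024201415871737
(array([ 0.51469525, -0.34473199, -0.31098233]), np.float64(1.205128205128205))
side (array([ 0.42402252, -0.21712977, -0.99141123]), np.float64(1.0))
edge [array([ 0.62746082, -0.03840797]), array([ 0.4321457 , -0.07695609])] corners [array([0.59375736, 0.16889496]), array([ 0.6369297 , -0.03431231]), array([ 0.43032752, -0.07915087]), array([0.38086296, 0.12424554])] [np.float64(0.2077427314638992), np.float64(0.21141181996611935), np.float64(0.2093247281729255), np.float64(0.21752607632397813)]
yaw edge 0.19485936582206423 yaw rims 0.2240073402832019 rimback 0.20672942934304261
station [0.51158008 0.04004425]
slug [0.57514043 0.00126371] [ 0.05335765 -0.05193082]
slug [ 0.53405762 -0.02333029] [ 0.00783801 -0.06678427]
slug [ 0.45381271 -0.04132314] [-0.0743989  -0.06650207]
crate [array([ 0.65967201, -0.24544205]), array([ 0.66542023, -0.4443173 ]), array([ 0.39499368, -0.4518056 ]), array([ 0.39152688, -0.24478995])]
[[ 0.904  0.428 -0.001]
 [ 0.428 -0.904  0.002]
 [ 0.    -0.002 -1.   ]]
```

```bash
sed -i "s/m=((h\[.*/m=((h[...,0]<16)\&(h[...,1]>150)\&(h[...,2]>40)).astype(np.uint8)/" fit.py
cat > go.py <<'E'
import sys; from h import *
from scipy.spatial.transform import Rotation as Q
def go(x,y,z,yaw):
    s=robot.read_state(); M=Q.from_rotvec(s['orientation']).as_matrix(); cur=np.arctan2(M[1,0],M[0,0])
    w=(cur-yaw+np.pi/2)%np.pi-np.pi/2; d=np.array([x,y,z])-s['tool_pos']
    print('t',s['t'],'pos',s['tool_pos'].round(4) if hasattr(s['tool_pos'],'round') else s['tool_pos'],'yaw',round(cur,3),'q6',s['q'][5],'tilt',M[:,2].round(4))
    print('now-axes cm',(M.T@d*100).round(2),'twist',w.round(3),'after-twist cm',((M@Q.from_rotvec([0,0,w]).as_matrix()).T@d*100).round(2))
if __name__=='__main__': go(*map(float,sys.argv[1:5]))
E
python3 - <<'E'
from fit import *
c=pickle.load(open('top0.pkl','rb'));s=pickle.load(open('side0.pkl','rb'))
for k in(c,s):
    r,v0=None,None
    q=px(k,(.514,-.344,.03)).astype(int); win=(q[0]-24,q[1]-24,q[0]+24,q[1]+24) if k is c else (q[0]-28,q[1]-20,q[0]+28,q[1]+20)
    im=k['frame'][q[1]-3:q[1]+4:3,q[0]]; h=cv2.cvtColor(im[None],cv2.COLOR_RGB2HSV); print(q,h[0].tolist(),fitscr(k,[.514,-.344,-.31],.005,win))
E
python3 go.py .514 -.344 .16 -.31
```

```text
[345 166] [[9, 229, 89], [11, 230, 111], [14, 229, 150]] (array([ 0.51550718, -0.34532809, -0.30351449]), np.float64(0.0945010183299389))
[315 260] [[7, 163, 125], [6, 174, 120], [6, 172, 144]] (array([ 0.51837429, -0.33900066, -0.31878467]), np.float64(0.16319426670079346))
t 0.1 pos [ 0.2569 -0.5417  0.2427] yaw 0.443 q6 -0.08543939052176744 tilt [-5.0e-04  1.6e-03 -1.0e+00]
now-axes cm [31.7  -6.83  8.29] twist 0.753 after-twist cm [ 18.46 -26.66   8.29]
```

Call:
apply_moves([
  [4,-0.85,0],
  [4,-0.85,0],
  [4,-0.85,0],
  [4,-0.85,0],
  [4,-0.85,1],
  [4,-0.85,1],
  [4,-0.85,2],
  [3.8,-0.85,2],
], twist=[0,0,0,0,0,0,0,0], gripper=5, squeeze=30)

```text
t: 1.1
tool_pos: [0.5162, -0.3433, 0.1827]
orientation: [-3.065, -0.69, 0.0]
force: [-0.7, -0.5, -0.4]
opening: 0.0496
gripper_force: 0.0
```

Call:
apply_moves([
  [0,0,0],
  [0,0,0],
  [0,0,0],
  [0,0,0],
  [0,0,0],
  [0,0,0],
  [0,0,0],
], twist=[0.15,0.15,0.15,0.15,0.15,0,0])

```text
t: 1.98
tool_pos: [0.5152, -0.3443, 0.1833]
orientation: [-3.105, 0.475, 0.001]
force: [-0.6, -0.4, 0.5]
opening: 0.0498
gripper_force: 0.0
```

```bash
python3 go.py .515 -.3445 .054 -.308
```

```text
t 1.975 pos [ 0.5152 -0.3443  0.1833] yaw -0.304 q6 1.2027363697237397 tilt [-4.e-04  4.e-04 -1.e+00]
now-axes cm [-0.    0.03 12.93] twist 0.004 after-twist cm [-0.    0.03 12.93]
```

Call:
apply_moves([
  [0,0,3],
  [0,0,3],
  [0,0,2.5],
  [0,0,2],
  [0,0,1.4],
  [0,0,1],
  [0,0,0],
  [0,0,0],
], twist=[0,0,0,0,0,0,0,0])

```text
t: 2.98
tool_pos: [0.5158, -0.3448, 0.0555]
orientation: [3.104, -0.48, 0.002]
force: [0.6, 0.4, 0.3]
opening: 0.0504
gripper_force: 0.0
```

Call:
apply_moves([
  [0,0,0],
  [0,0,0],
  [0,0,0],
  [0,0,0],
], twist=[0,0,0,0], gripper=1, squeeze=40)

```text
t: 3.48
tool_pos: [0.5153, -0.3445, 0.0547]
orientation: [3.105, -0.481, 0.0]
force: [0.1, -0.2, 1.1]
opening: 0.0175
gripper_force: 39.8
```

Call:
apply_moves([
  [0,0,-1],
  [0,0,-2],
  [0,0,-3],
  [0,0,-3],
  [0,0,-3],
  [0,0,-2],
  [0,0,0],
], twist=[0,0,0,0,0,0,0])

```text
t: 4.35
tool_pos: [0.5164, -0.3453, 0.1976]
orientation: [3.102, -0.48, 0.006]
force: [0.4, -0.1, -1.8]
opening: 0.0179
gripper_force: 39.8
```

```bash
cat > st.py <<'E'
import sys; from go import *
th=.212; o=np.array([.5116,.0400])
def S(x,y): return o+np.array([[np.cos(th),-np.sin(th)],[np.sin(th),np.cos(th)]])@[x,y]
if __name__=='__main__':
    x,y,z=map(float,sys.argv[1:4]); go(*S(x/1e3,y/1e3),z,th)
E
python3 - <<'E'
from fit import *
c=cam('side'); save(c,'s1.png')
E
python3 st.py 30 -8 .19
```

```text
t 4.4 pos [ 0.5156 -0.3447  0.1954] yaw -0.307 q6 1.2061134340550188 tilt [ 0.0012 -0.001  -1.    ]
now-axes cm [ -9.02 -37.34   0.51] twist -0.519 after-twist cm [ 10.7  -36.89   0.51]
```

View pics/s1.png

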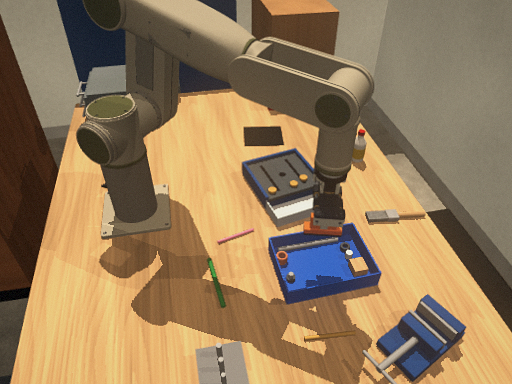

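The picture shows the scraper held at (323,228) above the crate with the other parts still in it, and slugs on the plate at (272,190), (294,183) and (304,178).

Call:
apply_moves([
  [-1.1,-4.6,0],
  [-1.1,-4.6,0],
  [-1.1,-4.6,0],
  [-1.1,-4.7,0],
  [-1.1,-4.7,0],
  [-1.1,-4.7,0],
  [-1.2,-4.7,0],
  [-1.2,-4.7,0],
], twist=[0,0,0,0,0,0,0,0])

```text
t: 5.4
tool_pos: [0.5412, 0.0399, 0.1927]
orientation: [3.104, -0.481, -0.005]
force: [0.7, -0.7, -1.3]
opening: 0.0176
gripper_force: 39.8
```

Call:
apply_moves([
  [0,0,0],
  [0,0,0],
  [0,0,0],
  [0,0,0],
  [0,0,0],
  [0,0,0],
], twist=[-0.13,-0.13,-0.13,-0.13,0,0])

```text
t: 6.15
tool_pos: [0.5418, 0.0383, 0.1936]
orientation: [-3.124, -0.329, 0.003]
force: [-0.6, 0.4, -1.5]
opening: 0.0179
gripper_force: 39.8
```

```bash
python3 st.py 30 -8 .093; python3 - <<'E'
from st import *; import pickle
c=pickle.load(open('side0.pkl','rb'))
im=cv2.resize(c['frame'],None,fx=4,fy=4,interpolation=cv2.INTER_CUBIC); h=cv2.cvtColor(im,cv2.COLOR_RGB2HSV)
m=((h[...,0]>14)&(h[...,0]<28)&(h[...,1]>150)&(h[...,2]>100)).astype(np.uint8)[160*4:205*4,260*4:320*4]
n,l,s,ce=cv2.connectedComponentsWithStats(m)
R=np.array([[np.cos(th),-np.sin(th)],[np.sin(th),np.cos(th)]])
for i in range(1,n):
    if s[i,4]>100:
        uv=(ce[i]+.5)/4-.5+[260,160]; w=world(c,uv,.05)[:2]; print(uv,s[i,4],w,R.T@(w-o))
E
```

```text
t 6.15 pos [0.5418 0.0383 0.1936] yaw 0.21 q6 1.337096649449721 tilt [-0.0016  0.     -1.    ]
now-axes cm [ 0.1   0.   10.06] twist -0.002 after-twist cm [ 0.1   0.   10.06]
[302.79831023 177.11503466] 577 [0.57688881 0.00324002] [ 0.05609226 -0.04967478]
[293.34799652 183.08144599] 574 [ 0.53575276 -0.02143591] [ 0.01068496 -0.0651426 ]
[272.07639969 189.45548212] 643 [ 0.45653766 -0.03941535] [-0.07053983 -0.06605143]
```

Call:
apply_moves([
  [0,0,3],
  [0,0,3],
  [0,0,2],
  [0.1,0,1.2],
  [0,0,0.5],
  [0,0,0.1],
  [0,0,0],
  [0,0,0],
], twist=[0,0,0,0,0,0,0,0])

```text
t: 7.15
tool_pos: [0.5438, 0.0385, 0.0974]
orientation: [3.124, 0.333, 0.002]
force: [-0.1, 0.0, -1.8]
opening: 0.0179
gripper_force: 39.8
```

```bash
python3 st.py 30 -8 .093
```

```text
t 7.15 pos [0.5438 0.0385 0.0974] yaw 0.213 q6 1.3347349319858586 tilt [ 0.0013 -0.     -1.    ]
now-axes cm [-0.12 -0.02  0.44] twist 0.001 after-twist cm [-0.12 -0.02  0.44]
```

Call:
apply_moves([
  [0,0,0.2],
  [0,0,0.1],
  [0,0,0],
  [0,0,0],
], twist=[0,0,0,0])

```text
t: 7.65
tool_pos: [0.5433, 0.0385, 0.0936]
orientation: [3.124, 0.334, 0.0]
force: [-0.6, -0.3, -1.0]
opening: 0.0176
gripper_force: 39.8
```

```bash
python3 - <<'E'
from h import *
c=cam('side'); crop(c,'s2.png',240,130,350,225,6)
s=robot.read_state();print(s['tool_pos'],s['force'])
E
```

```text
[0.543298   0.03853676 0.0936476 ] [ 0.49701488 -0.19790557 -1.30752499]
```

View pics/s2.png

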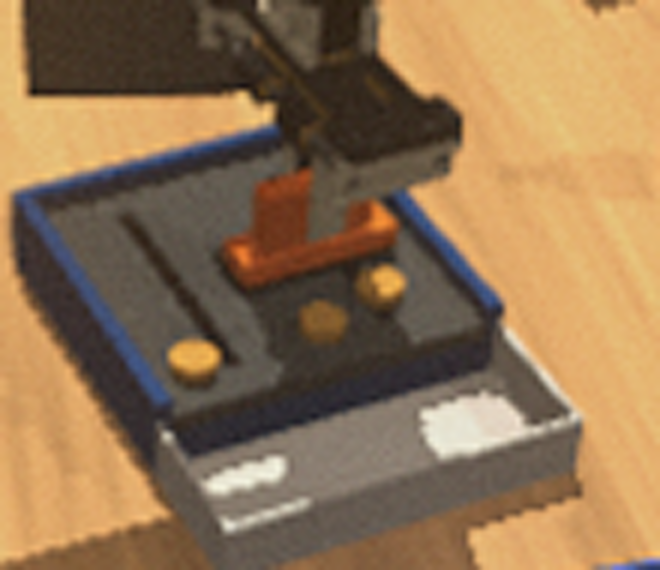

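The crop shows the foot just above the plate behind two slugs at (382,287) and (323,321). The third is left at (193,360), and the tray is in front.

Call:
apply_moves([
  [0,0.6,0],
  [0,1,0],
  [0,1,0],
  [0,1,0],
  [0,1,0],
  [0,1,0],
  [0,1,0],
  [0,1,0],
], twist=[0,0,0,0,0,0,0,0])

```text
t: 8.7
tool_pos: [0.5595, -0.0365, 0.0937]
orientation: [3.124, 0.334, 0.0]
force: [-0.7, 1.0, -2.2]
opening: 0.0182
gripper_force: 39.8
```

Call:
apply_moves([
  [0,1,0],
  [0,1,0],
  [0,0.3,0],
  [0,0,0],
  [0,0,0],
], twist=[0,0,0,0,0])

```text
t: 9.32
tool_pos: [0.5641, -0.0579, 0.0936]
orientation: [-3.124, -0.334, 0.0]
force: [-0.8, 1.0, -1.6]
opening: 0.0178
gripper_force: 39.8
```

```bash
python3 st.py 30 -106 .093; python3 - <<'E'
from h import *
c=cam('side'); crop(c,'s3.png',240,130,350,225,6)
E
```

```text
t 9.325 pos [ 0.5641 -0.0579  0.0936] yaw 0.213 q6 1.1648322354278853 tilt [-2.e-04  2.e-04 -1.e+00]
now-axes cm [-0.07 -0.08  0.06] twist 0.001 after-twist cm [-0.07 -0.08  0.06]
```

View pics/s3.png

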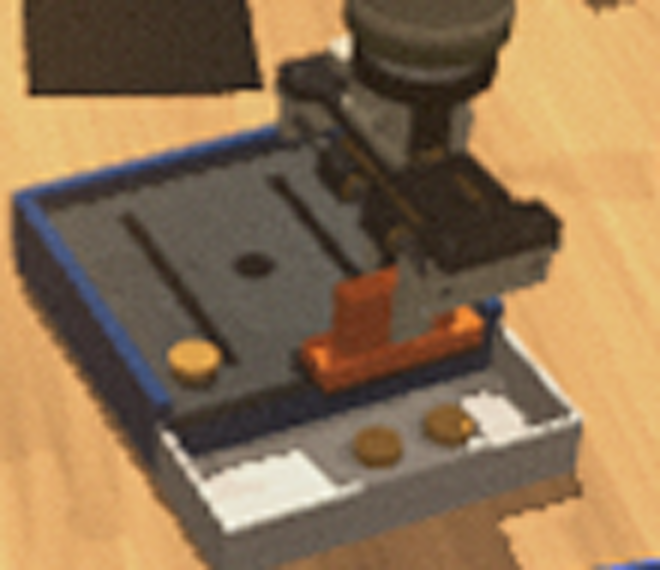

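Both slugs now lie in the tray at (378,446) and (447,424). The third is still on the plate at (193,360).

Call:
apply_moves([
  [0,0,-1],
  [0,0,-2],
  [0,0,-1],
  [-2,-2.8,0],
  [-2.5,-2.8,0],
  [-2.7,-2.8,0],
  [0,0,0],
  [0,0,0],
], twist=[0,0,0,0,0,0,0,0])

```text
t: 10.38
tool_pos: [0.4771, 0.0085, 0.1348]
orientation: [3.123, 0.334, 0.004]
force: [1.1, -0.7, -0.9]
opening: 0.0178
gripper_force: 39.8
```

```bash
python3 st.py -42 -22 .0935
```

```text
t 10.375 pos [0.4771 0.0085 0.1348] yaw 0.213 q6 1.268090481550597 tilt [ 2.4e-03 -4.0e-04 -1.0e+00]
now-axes cm [-0.17 -0.16  4.13] twist 0.001 after-twist cm [-0.17 -0.16  4.13]
```

Call:
apply_moves([
  [0,0,1.5],
  [0,0,1.5],
  [0,0,0.8],
  [0,0,0.2],
  [0,0,0],
  [0,0.6,0],
  [0,1,0],
  [0,1,0],
], twist=[0,0,0,0,0,0,0,0])

```text
t: 11.38
tool_pos: [0.482, -0.0175, 0.094]
orientation: [3.124, 0.334, 0.001]
force: [0.1, -0.9, -2.1]
opening: 0.0178
gripper_force: 39.8
```

Call:
apply_moves([
  [0,1,0],
  [0,1,0],
  [0,1,0],
  [0,1,0],
  [0,1,0],
  [0,1,0],
  [0,0.2,0],
  [0,0,0],
], twist=[0,0,0,0,0,0,0,0])

```text
t: 12.38
tool_pos: [0.4946, -0.0774, 0.0936]
orientation: [-3.124, -0.333, 0.0]
force: [-0.0, 0.7, -1.3]
opening: 0.0181
gripper_force: 39.8
```

Call:
apply_moves([
  [0,0,-1],
  [0,0,-2],
  [0,0,-3],
  [0,0,-3],
  [0,0,0],
], twist=[0,0,0,0,0])

```text
t: 13.0
tool_pos: [0.4967, -0.0775, 0.1871]
orientation: [3.122, 0.334, 0.009]
force: [0.5, -0.6, -0.4]
opening: 0.0177
gripper_force: 39.8
```

```bash
python3 go.py .5106 .3488 .19 -.188; python3 - <<'E'
from h import *
c=cam('side'); crop(c,'s4.png',230,110,350,225,5)
E
```

```text
t 13.0 pos [ 0.4967 -0.0775  0.1871] yaw 0.213 q6 1.1004769428070615 tilt [ 0.006  -0.0015 -1.    ]
now-axes cm [ 10.39 -41.37  -0.34] twist 0.401 after-twist cm [ -6.6  -42.14  -0.34]
```

View pics/s4.png

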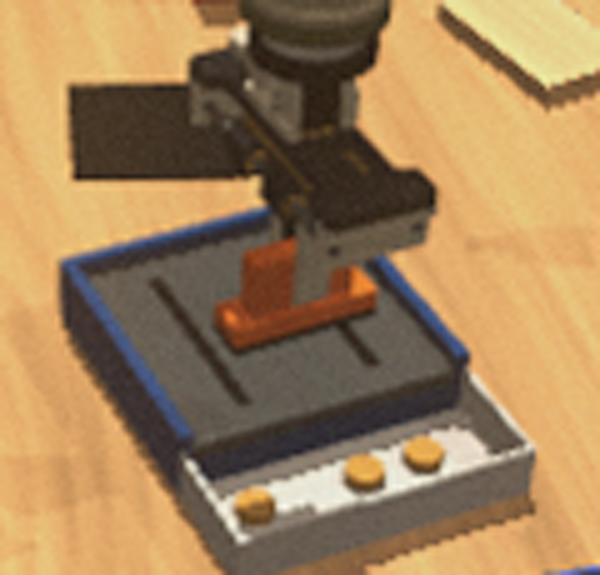

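All three slugs are in the tray, at (254,505), (365,472) and (424,455), and the plate is empty.

Call:
apply_moves([
  [1,-4,0],
  [1,-4.1,0],
  [1,-4.1,0],
  [1,-4.1,0],
  [1,-4.1,0],
  [1,-4.1,0],
  [1,-4.1,0],
  [1,-4.1,0],
], twist=[0,0,0,0,0,0,0,0])

```text
t: 14.05
tool_pos: [0.5026, 0.2603, 0.1816]
orientation: [3.123, 0.334, -0.004]
force: [0.1, 0.2, -1.8]
opening: 0.0182
gripper_force: 39.8
```

Call:
apply_moves([
  [1.2,-4.2,0],
  [1.2,-4.4,0],
  [0,0,0],
  [0,0,0],
  [0,0,0],
  [0,0,0],
  [0,0,0],
  [0,0,0],
], twist=[0,0,0.13,0.13,0.14,0,0,0])

```text
t: 15.05
tool_pos: [0.5089, 0.3482, 0.1832]
orientation: [3.128, -0.291, -0.001]
force: [-0.1, -0.4, -1.7]
opening: 0.0182
gripper_force: 39.8
```

```bash
python3 - <<'E'
from h import *; import pickle
c=pickle.load(open('top0.pkl','rb'))
g=cv2.cvtColor(c['frame'],cv2.COLOR_RGB2GRAY)[128:204,88:160]; g=cv2.resize(g,None,fx=4,fy=4,interpolation=cv2.INTER_CUBIC)
m=(g<60).astype(np.uint8); n,l,s,ce=cv2.connectedComponentsWithStats(m); i=1+np.argmax(s[1:,4]); p=np.argwhere(l==i)[:,::-1]
b=(cv2.boxPoints(cv2.minAreaRect(p.astype(np.float32)))+.5)/4-.5+[88,128]
w=np.array([world(c,q,.004)[:2] for q in b]); print(w,w.mean(0),np.linalg.norm(w-np.roll(w,1,0),axis=1), world(c,(ce[i]+.5)/4-.5+[88,128],.004))
E
python3 go.py .5106 .3488 .0547 -.188
```

```text
[[0.4416806  0.4314947 ]
 [0.60208802 0.40978961]
 [0.57782333 0.26875896]
 [0.41929276 0.29161862]] [0.51022118 0.35041547] [0.14165639 0.16186924 0.14310282 0.16017024] [0.50917107 0.34962342 0.004     ]
t 15.05 pos [0.5089 0.3482 0.1832] yaw -0.185 q6 2.273118741892615 tilt [-5.e-04 -3.e-04 -1.e+00]
now-axes cm [ 0.16 -0.1  12.85] twist 0.003 after-twist cm [ 0.16 -0.1  12.85]
```

Call:
apply_moves([
  [0.1,-0.1,3],
  [0,0,3],
  [0,0,3],
  [0,0,2],
  [0,0,1],
  [0,0,0.5],
  [0,0,0],
  [0,0,0],
], twist=[0,0,0,0,0,0,0,0])

```text
t: 16.05
tool_pos: [0.511, 0.3495, 0.0598]
orientation: [-3.127, 0.293, -0.002]
force: [0.5, -0.0, -1.0]
opening: 0.0178
gripper_force: 39.8
```

Call:
apply_moves([
  [0,0,0.1],
  [0,0,0.1],
  [0,0,0],
  [0,0,0],
], twist=[0,0,0,0])

```text
t: 16.55
tool_pos: [0.5102, 0.3491, 0.0566]
orientation: [3.128, -0.294, -0.0]
force: [-0.3, -0.1, -1.4]
opening: 0.0177
gripper_force: 39.8
```

Call:
apply_moves([
  [0,0,0.1],
  [0,0,0.1],
  [0,0,0.05],
  [0,0,0],
  [0,0,0],
  [0,0,0],
], twist=[0,0,0,0,0,0])

```text
t: 17.3
tool_pos: [0.5103, 0.3491, 0.0542]
orientation: [-3.128, 0.294, -0.0]
force: [0.8, 0.1, -0.8]
opening: 0.0177
gripper_force: 39.8
```

Call:
apply_moves([
  [0,0,0.05],
  [0,0,0.05],
  [0,0,0],
  [0,0,0],
], twist=[0,0,0,0])

```text
t: 17.8
tool_pos: [0.5104, 0.3492, 0.0538]
orientation: [-3.128, 0.294, -0.0]
force: [-2.8, -1.5, 5.4]
opening: 0.0179
gripper_force: 39.8
```

Contact with the mat (5 N). Release and retreat.

Call:
apply_moves([
  [0,0,0],
  [0,0,0],
  [0,0,0],
  [0,0,0],
], twist=[0,0,0,0], gripper=5)

```text
t: 18.3
tool_pos: [0.5103, 0.3491, 0.053]
orientation: [3.128, -0.294, -0.0]
force: [0.2, -0.1, -0.4]
opening: 0.0493
gripper_force: 0.0
```

Call:
apply_moves([
  [0,0,-1],
  [0,0,-2],
  [0,0,-3],
  [0,0,-4],
  [0,0,-4],
  [-4,0,-2],
  [-4,0,0],
  [0,0,0],
], twist=[0,0,0,0,0,0,0,0])

```text
t: 19.3
tool_pos: [0.4301, 0.365, 0.2155]
orientation: [-3.126, 0.29, -0.002]
force: [-0.9, -0.2, -0.5]
opening: 0.0499
gripper_force: 0.0
```

```bash
python3 - <<'E'
from h import *
c=cam('side'); crop(c,'s5.png',220,90,390,310,2.7); s=robot.read_state(); print(s['t'],s['force'],s['opening'])
E
```

```text
19.35 [ 0.92824453  0.35022163 -0.2565087 ] 0.05001071090882094
```

View pics/s5.png

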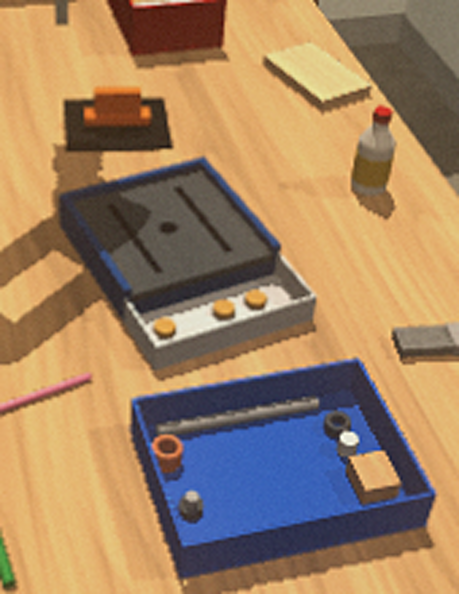

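The scraper stands upright in the middle of the mat at (118,108) and the three slugs are in the tray. The other parts are in the crate; the brass rod is hidden behind the near wall, as it was at the start.

```bash
python3 -c "
from plant import robot; print(robot.close_job())"
```

```text
the job is handed in; nothing more can be done
None
```

The job is handed in: all three brass slugs are in the chip tray, the scraper stands released in the middle of the mat, and the other crate parts were left undisturbed (the brass rod was hidden behind the crate's near wall in the last picture).

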